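# Zero the photometer, then hold the amber cell in its light path

### The job

First zero the open photometer while its light path is empty: push the red sprung plunger all the way down, then let it come back up. Then take the amber glass cell out of the rack, gripping it by its frosted faces and never touching the clear windows with the fingers, and hold it upright in the light path, centred half-way between the lamp head and the detector head, with the light passing squarely through the middles of both windows and the cell clear of the photometer. Finish while still holding it there; leave the other cells and the loose things on the table where they are.

Things in the scene. Friction and masses are not known exactly. Their poses are not given: they have to be found in the camera images.
- photometer: fixed photometer; origin on the table under the middle of the light path. Grey base 105 (x) by 165 (y) mm, top at 20 mm, with a white cross mark, carries two white heads: lamp (bright lens) at +y, detector (dark lens) at -y, each 52 mm wide, tops at 118 mm, free gap 80 mm between the lenses. The light runs along y, 90 mm up. White pod with the red plunger at x = -98 mm.
- beam_mid (a point): middle of the light path, half-way between the two heads, 90 mm above the table; its y axis runs along the light, z up. The held cell's centre belongs here, with the cell's x axis (window to window) along this y axis, either way round, and the frosted faces towards plus and minus x.
- plunger_top (a point): middle of the top of the red plunger's round head (28 mm across), 92 mm above the table when it is up; z up. It is pushed straight down.
- plunger (a joint): travel of the plunger: 0 up, 0.012 m fully down. A spring pushes back with about 2 N at the start and 7 N at the bottom and brings it up again when let go.
- rack: fixed grey rack, 178 mm along x, 56 mm along y, 20 mm high, origin under its centre; three pockets in a row along x, 55 mm apart, 12 mm deep, about 1.5 mm play on each side. Each cell stands in a pocket with its windows towards +x and -x of the rack, its underside 8 mm above the table.
- amber_cell_centre (a point): amber (orange-yellow) solid glass cell shaped like a cuvette, 0.06-0.12 kg, 34.5 mm along x (clear windows at +x and -x), 22.5 mm along y (greyish white frosted faces at +y and -y, 32.5 mm long), 52 mm high, 58 with its narrow stopper of the same colour. This point is its centre, 26 mm above its underside; z up. This is the cell to be held in the light.
- amber_cell: the same amber cell as a whole; origin at the centre of its underside, axes as above.
- amber_cell_frosted: the amber cell's two frosted side plates (to be gripped); origin at the centre of the cell's underside, plates at y = +-11.25 mm (outer faces).
- amber_cell_windows: the amber cell's two clear windows (not to be touched by the fingers); origin at the centre of the cell's underside, outer faces at x = +-17.25 mm.
- green_cell_centre (a point): green solid glass cell shaped like a cuvette, 0.06-0.12 kg, 34.5 mm along x (clear windows at +x and -x), 22.5 mm along y (greyish white frosted faces at +y and -y, 32.5 mm long), 52 mm high, 58 with its narrow stopper of the same colour. This point is its centre, 26 mm above its underside; z up. To be left in the rack.
- blue_cell_centre (a point): blue solid glass cell shaped like a cuvette, 0.06-0.12 kg, 34.5 mm along x (clear windows at +x and -x), 22.5 mm along y (greyish white frosted faces at +y and -y, 32.5 mm long), 52 mm high, 58 with its narrow stopper of the same colour. This point is its centre, 26 mm above its underside; z up. To be left in the rack.
- tape: roll of yellow tape, 50 mm across, 19 mm high, lying loose to the right of the photometer; origin under its centre. Bystander.
- bulb: red rubber dropper bulb, 24 mm across, 44 mm high, standing loose beyond the rack and the photometer; origin under its centre. Bystander.
- pen: blue and white marker pen, 136 mm long, 12 mm thick, lying loose between the robot and the photometer; origin under its middle. Bystander.
Not all that is in view belongs to the job. What is shaped like the amber_cell but pink is not meant.

How it is judged:
By the outcome, as a careful person would: the job done as asked, in the order asked, and still so for the second after the job is handed in, while the arm keeps its last pose, push and grip.
It also fails if it takes over 42 s, if anything falls off the work surface, if the arm or the gripper's body presses on something with over 40 N, if the wrist force passes 120 N, or if a joint passes its speed limit or range.

### The arm

A 6-joint arm with a two-finger parallel gripper is mounted at the origin on the work surface; the furniture and walls round the work are solid. World frame = base frame: x ahead of the robot, y to its left, z up, the work surface at z = 0. Lengths are in m, angles in degrees, forces in N, time in s.
With the tool pointing down it reaches from about 0.325 to 0.775 m from the base axis. Payload 9.3 kg.
Tool frame: the origin (TCP) lies at the centre of the arm's flange, where the gripper is bolted on; the fingertips stand 173 mm ahead of it and the grasp point (between the pads) lies 155 mm ahead of it; z points along the fingers, x is the direction in which the jaws open and shut, and the axes are right-handed (so a half turn about z gives the same grasp; the last joint's range is limited). The gripper opens to 85 mm and grips with 20 to 120 N. Pads are 22 mm wide; open, the fingers measure 114 mm over their backs; the gripper's body (76 mm by 85 mm) begins 54 mm behind the grasp point. The pads swing forward as they close: fully open they stand 13 mm farther back than shut.
Start: joints at [61.845, 14.817, 1.232, 76.415, 0, 81.257], TCP at [0.183, 0.519, 0.405] pointing down, gripper open.
Joint ranges: [-174.27, 174.27], [-52.1, 104.24], [-59.71, 78.15], [-110.17, 111.67], [-87.03, 83.33], [-180, 180]. Speed limits (degrees/s): [127.2, 127.2, 159.86, 180, 180, 180].

### API

Orientations are given as [roll, pitch, yaw] about the fixed x, y, z axes, in that order (R = Rz(yaw) Ry(pitch) Rx(roll)).
In Python, from station import r, read_camera gives the robot as it stands.
- The arm moves only by the tool play_rows, never from a script. Its arguments are lists of equal length, an entry for each row: "travel": the shift along the tool's x, y, z in mm, a list of three; "twist": the turn, a rotation vector about the tool's x, y, z in degrees, a list of three. A call has 1 to 20 rows; each row is the pose to reach, as a shift and turn from the pose measured when the call began, along the tool's axes at that moment; what a row does not reach only later rows make up. A row lasts 1/10 s, in which the tool goes at most 50 mm and 8.59 degrees, less where a joint would pass 70% of its speed; a pose out of reach is approached as far as the arm can. A call with a gripper value outside its range is refused whole. "claw" is the closure, from -1 (fully open) to 1 (shut), set as the call begins (left out, the last holds). The fingers move at their own pace and stop on an object; "newtons" is the grip in N (left out, the last holds). Time passes only in rows, so rows that repeat a pose let the fingers close. It gives the time, the measured TCP pose, the force and the opening at its end, in the units of the state.
- r.get_obs(): the state, without advancing time (a new reading comes with each control period).
- read_camera(name): name is "scene" or "side" or "wrist"; returns a dict with "frame" (400x640x3 uint8, blue, green, red), "fx", "fy", "cx", "cy" (pixels), "xyz" and "attitude" of the camera in the world. Camera axes: x right, y down, z forward; pixel columns grow to the right and rows downward; lengths in m; the calibration is good to about 2 mm. A picture is of the moment at which its call begins. There is no depth.
- r.close_job(): hands the job in, once; it reports no verdict.
The state is a dict: "clock": time; "q": joint angles; "dq": joint speeds; "joint_efforts": joint torques, N m; "tcp_pos": TCP position; "eef_rot": TCP orientation; "contact_force": force on the tool from outside, world axes, zero at the start; "torque": the same for the moment, N m; "opening": finger opening in m.
Only numpy, scipy, OpenCV 4.12 (cv2) and the standard library are available. Lean on these libraries where they do the work, as an engineer would, in place of code of your own. Each camera call takes 0.05 s, during which the arm holds its last target.

## Working session

There is one attempt and no reset: what is moved stays moved. The work goes in short steps, Python scripts to look and compute and a tool call to move; the robot and the scene stay as the last step left them, time stands still between calls to the robot, and variables do not carry over. Pictures are saved under pics/ and viewed, and the job is handed in when it is done.

Besides the shell and the picture viewer there is one more tool, called after "Request:" by a JSON object that holds its "op" and its "data", one argument or row to a line. play_rows: Moves the arm, as the interface text tells. Its arguments: {"type":"object","properties":{"travel":{"type":"array","items":{"type":"array","items":{"type":"number"}}},"twist":{"type":"array","items":{"type":"array","items":{"type":"number"}}},"claw":{"type":"number"},"newtons":{"type":"number"}},"required":["travel","twist"]}

```bash
ls; mkdir -p pics; cat > h.py <<'E'
import numpy as np, cv2, json
from scipy.spatial.transform import Rotation as R
E
python3 - <<'E'
from station import r, read_camera
import cv2
print(r.get_obs())
for n in ["scene","side","wrist"]:
    c=read_camera(n); cv2.imwrite(f"pics/{n}0.png",c["frame"])
    print(n,{k:v for k,v in c.items() if k!="frame"})
E
```

```text
pics
{'clock': 0.0, 'q': array([ 6.18457766e+01,  1.48499323e+01,  1.18898525e+00,  7.64150806e+01,
       -1.48098951e-03,  8.12581641e+01]), 'dq': array([-0.05867057,  0.06326412, -0.03193664,  0.04329574,  0.04250512,
        0.0364135 ]), 'joint_efforts': array([ 9.87260501e-04, -5.55640483e+01,  3.44530106e+01,  1.37094277e-02,
       -1.46817765e-04,  1.30394332e-05]), 'tcp_pos': array([0.18276731, 0.51868411, 0.40406857]), 'eef_rot': array([-1.79989909e+02,  7.53695297e-02,  7.05876201e+01]), 'contact_force': array([-0.01484271,  0.16962319, -0.21841595]), 'torque': array([ 0.01605047, -0.01615056, -0.03070851]), 'opening': 0.08589684491729303}
scene {'fx': 392.04916014664065, 'fy': 392.04916014664065, 'cx': 319.16144869023236, 'cy': 198.25509028361506, 'xyz': array([1.16582002, 0.25546735, 0.82301613]), 'attitude': array([-139.43069867,    0.58364754,   98.23998137])}
side {'fx': 414.9468784677034, 'fy': 414.9468784677034, 'cx': 314.60767829318416, 'cy': 200.27283422547856, 'xyz': array([0.1656513 , 0.76104099, 0.71063234]), 'attitude': array([-131.2867431 ,    1.21105436, -150.08787158])}
wrist {'fx': 281.14723684401906, 'fy': 281.14723684401906, 'cx': 319.5675850770703, 'cy': 202.0613601504323, 'xyz': array([0.121321  , 0.54118951, 0.37451778]), 'attitude': array([1.65061172e+02, 5.79036905e-02, 7.06303788e+01])}
```

View pics/scene0.png

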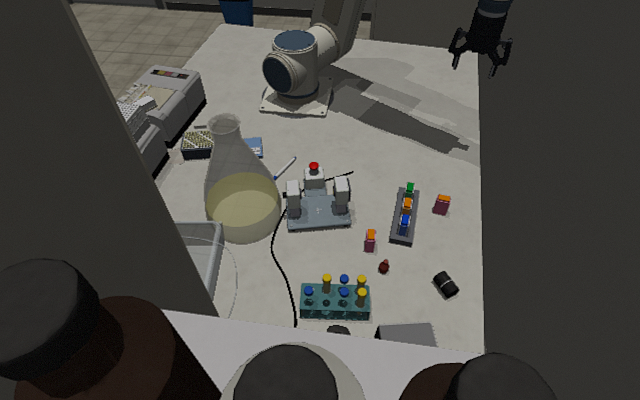

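View pics/side0.png

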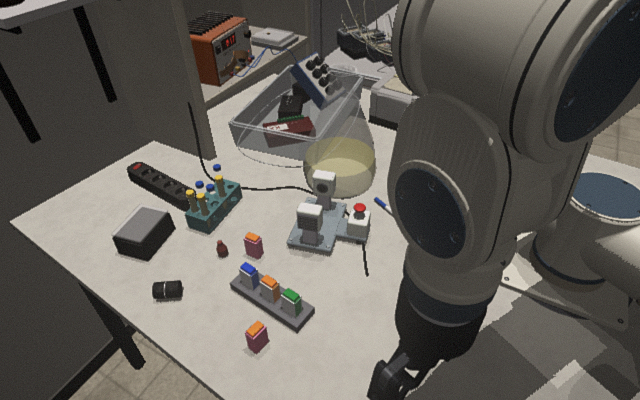

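View pics/wrist0.png

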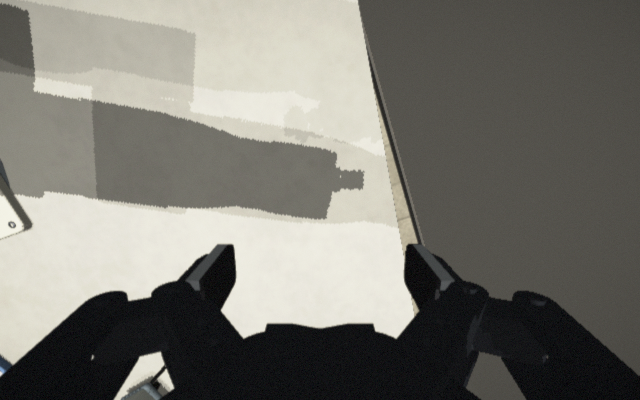

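```bash
python3 - <<'E'
import cv2
a=cv2.imread("pics/scene0.png")[140:285,265:465]; cv2.imwrite("pics/sc_crop.png",cv2.resize(a,None,fx=4,fy=4,interpolation=cv2.INTER_CUBIC))
a=cv2.imread("pics/side0.png")[160:360,210:410]; cv2.imwrite("pics/sd_crop.png",cv2.resize(a,None,fx=3,fy=3,interpolation=cv2.INTER_CUBIC))
E
```

```text
(no output)
```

View pics/sc_crop.png

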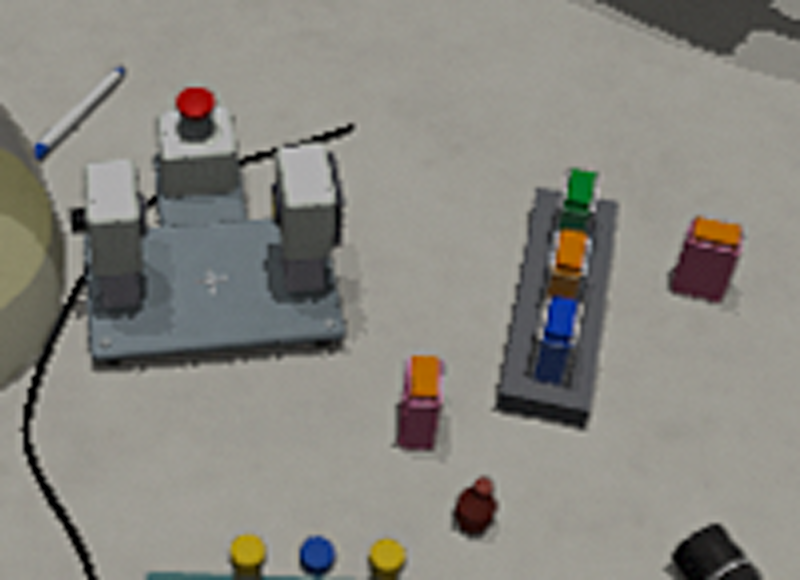

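View pics/sd_crop.png

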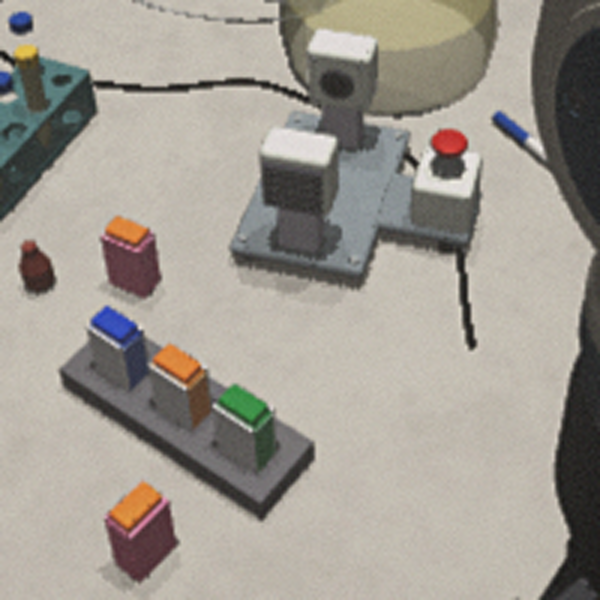

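```bash
cat > h.py <<'E'
import numpy as np, cv2
from scipy.spatial.transform import Rotation as R
from scipy.optimize import least_squares
def Rm(a): return R.from_euler('xyz',a,degrees=True).as_matrix()
def proj(c,P):
    p=(np.atleast_2d(P)-c["xyz"])@Rm(c["attitude"])
    return np.c_[c["fx"]*p[:,0]/p[:,2]+c["cx"],c["fy"]*p[:,1]/p[:,2]+c["cy"]]
def ray(c,uv,z):
    d=Rm(c["attitude"])@np.array([(uv[0]-c["cx"])/c["fx"],(uv[1]-c["cy"])/c["fy"],1])
    return c["xyz"]+d*(z-c["xyz"][2])/d[2]
def place(pose,P):
    x,y,w=pose; P=np.atleast_2d(P).astype(float); c,s=np.cos(w),np.sin(w)
    return np.c_[x+c*P[:,0]-s*P[:,1],y+s*P[:,0]+c*P[:,1],P[:,2]]
def fit(obs,x0):
    # obs: list of (cam, localP, uv)
    f=lambda p: np.concatenate([(proj(c,place(p,P))-uv).ravel() for c,P,uv in obs])
    s=least_squares(f,x0,loss='soft_l1'); return s.x,f(s.x).reshape(-1,2)
S=dict(fx=392.04916014664065,fy=392.04916014664065,cx=319.16144869023236,cy=198.25509028361506,xyz=np.array([1.16582002,0.25546735,0.82301613]),attitude=[-139.43069867,0.58364754,98.23998137])
D=dict(fx=414.9468784677034,fy=414.9468784677034,cx=314.60767829318416,cy=200.27283422547856,xyz=np.array([0.1656513,0.76104099,0.71063234]),attitude=[-131.2867431,1.21105436,-150.08787158])
E
python3 - <<'E'
from h import *
s=lambda u,v:np.array([265+u/4,140+v/4]); d=lambda u,v:np.array([210+u/3,160+v/3])
print([ray(S,s(*p),.02)[:2].round(3) for p in[(538,190),(617,203),(588,415),(498,400)]], [ray(D,d(*p),.02)[:2].round(3) for p in[(60,372),(262,505),(314,450)]])
print(ray(S,s(215,281),.02),ray(S,s(195,101),.092),ray(D,d(450,141),.092))
hx,hy=.089,.028
o=[(S,np.array([q]),s(*p)) for p,q in [((538,190),(-hx,-hy,.02)),((617,203),(-hx,hy,.02)),((588,415),(hx,hy,.02)),((498,400),(hx,-hy,.02))]]
o2=[(D,np.array([q]),d(*p)) for p,q in [((60,372),(hx,hy,.02)),((262,505),(-hx,hy,.02)),((314,450),(-hx,-hy,.02))]]
for oo in(o,o2,o+o2):
    p,e=fit(oo,[.6,.45,0]); print('rack',p[:2],np.degrees(p[2]),e.round(1).tolist())
print('amber',place(p,[0,0,.034]))
x,y=.0525,.0825
a=[(S,np.array([q]),s(*p)) for p,q in [((92,357),(x,-y,.02)),((343,343),(x,y,.02)),((215,281),(0,0,.02)),((195,101),(-.098,0,.092))]]
b=[(D,np.array([q]),d(*p)) for p,q in [((235,255),(x,y,.02)),((362,275),(-x,y,.02)),((450,141),(-.098,0,.092))]]
for oo in(a,b,a+b):
    p,e=fit(oo,[.6,.2,0]); print('phot',p[:2],np.degrees(p[2]),e.round(1).tolist())
print('plunger',place(p,[-.098,0,.092]))
E
```

```text
[array([0.418, 0.362]), array([0.423, 0.416]), array([0.601, 0.395]), array([0.597, 0.34 ])] [array([0.593, 0.397]), array([0.418, 0.416]), array([0.41 , 0.366])]
[0.52774408 0.15370654 0.02      ] [0.43558764 0.12772584 0.092     ] [0.42890397 0.12833814 0.092     ]
rack [0.50989163 0.37824218] -6.790172979295013 [[-0.6, -0.0], [0.2, 0.5], [0.3, 0.3], [-0.1, -0.8]]
rack [0.50206091 0.37985753] -7.177092628750468 [[-0.1, -0.1], [-0.3, 1.3], [0.4, -1.2]]
rack [0.50456101 0.37868574] -6.905496662924148 [[-0.3, -1.4], [0.4, -0.9], [0.4, -1.5], [0.1, -2.6], [-0.8, -0.8], [-0.9, 0.1], [-0.3, -2.3]]
amber [[0.50456101 0.37868574 0.034     ]]
phot [0.53037711 0.15180505] 13.078285311260284 [[-0.9, 0.2], [1.1, -1.1], [-0.9, 0.7], [0.7, -0.1]]
phot [0.52339512 0.15419368] 15.922768883343263 [[-2.0, -0.5], [1.2, 0.7], [0.1, -0.3]]
phot [0.52577377 0.15202549] 14.876090911978105 [[0.2, -0.5], [1.8, -3.4], [-0.5, -0.6], [-0.1, -1.2], [-2.9, -1.9], [-0.0, -0.1], [-0.6, -0.7]]
plunger [[0.43105841 0.12686599 0.092     ]]
```

```bash
cat >> h.py <<'E'
def go(pos,yaw):
    from station import r
    o=r.get_obs(); M=Rm(o["eef_rot"]); T=Rm([180,0,yaw])
    t=M.T@(np.array(pos)-o["tcp_pos"])*1000; w=R.from_matrix(M.T@T).as_rotvec(degrees=True)
    print('clock',round(o["clock"],2),'pos',o["tcp_pos"].round(4),'rot',np.round(o["eef_rot"],2),'F',o["contact_force"].round(1),'open',round(o["opening"],4))
    print('travel',t.round(1).tolist(),'twist',w.round(2).tolist(),'rows>=',round(np.linalg.norm(t)/50,1),round(np.linalg.norm(w)/8.59,1))
E
python3 - <<'E'
from h import *
go([.535,.25,.37],78)
b=ray(S,(243,212),0);print('flask',b)
# flask top height: project vertical line
for z in np.arange(.05,.4,.05): print(z.round(2),proj(S,[b[0],b[1],z]).round(0))
for p in[(441,212),(370,248),(384,270)]: print(ray(S,p,0).round(3))
E
```

```text
clock 0.15 pos [0.1828 0.5187 0.4042] rot [-1.7999e+02  6.0000e-02  7.0590e+01] F [ 0.2 -0.6 -0.2] open 0.0856
travel [-136.3, 421.5, 34.3] twist [-0.01, 0.05, -7.41] rows>= 8.9 0.9
flask [ 0.54538101 -0.04987356  0.        ]
0.05 [[240. 200.]]
0.1 [[237. 187.]]
0.15 [[233. 173.]]
0.2 [[229. 158.]]
0.25 [[225. 141.]]
0.3 [[221. 123.]]
0.35 [[216. 103.]]
[0.474 0.476 0.   ]
[0.614 0.295 0.   ]
[0.672 0.332 0.   ]
```

Request:
{"op": "play_rows", "data": {
  "travel": [
    [-20, 60, 5],
    [-45, 140, 12],
    [-75, 230, 20],
    [-105, 320, 27],
    [-125, 385, 32],
    [-136, 421, 34],
    [-136, 421, 34],
    [-136, 421, 34],
    [-136, 421, 34],
    [-136, 421, 34]
  ],
  "twist": [
    [0, 0, -1],
    [0, 0, -3],
    [0, 0, -5],
    [0, 0, -6],
    [0, 0, -7],
    [0, 0, -7.4],
    [0, 0, -7.4],
    [0, 0, -7.4],
    [0, 0, -7.4],
    [0, 0, -7.4]
  ]
}}

```text
clock: 1.15
tcp_pos: [0.5383, 0.2472, 0.3687]
eef_rot: [-180.0, 0.1, 77.7]
contact_force: [-0.3, -0.4, 0.3]
opening: 0.0856
```

```bash
python3 - <<'E'
from station import r, read_camera
import cv2
c=read_camera("wrist"); cv2.imwrite("pics/wrist1.png",c["frame"])
import pickle; pickle.dump(c,open("w1.pkl","wb"))
print(c["xyz"],c["attitude"])
from h import go; go([.535,.25,.37],78)
E
```

```text
[0.47461393 0.26188985 0.33908213] [1.65095921e+02 1.26068867e-01 7.77493934e+01]
clock 1.2 pos [0.5365 0.2486 0.369 ] rot [-1.799e+02  1.100e-01  7.777e+01] F [ 0.   0.3 -0.1] open 0.0855
travel [1.1, -1.8, -1.0] twist [-0.1, 0.11, -0.23] rows>= 0.0 0.0
```

View pics/wrist1.png

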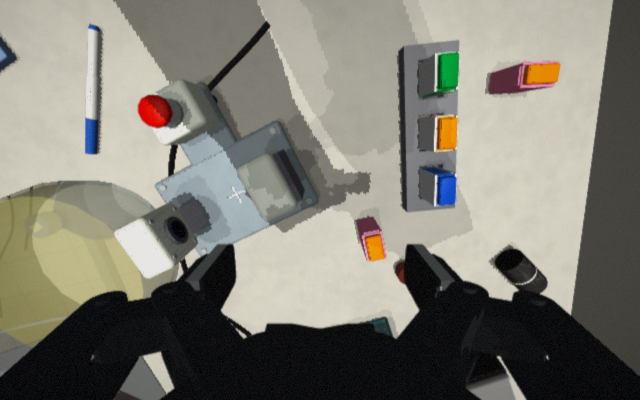

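```bash
python3 - <<'E'
import cv2
f=cv2.imread("pics/wrist1.png")
cv2.imwrite("pics/w1a.png",cv2.resize(f[30:225,385:575],None,fx=3,fy=3,interpolation=cv2.INTER_CUBIC))
cv2.imwrite("pics/w1b.png",cv2.resize(f[70:290,100:335],None,fx=2.7,fy=2.7,interpolation=cv2.INTER_CUBIC))
E
```

```text
(no output)
```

View pics/w1a.png

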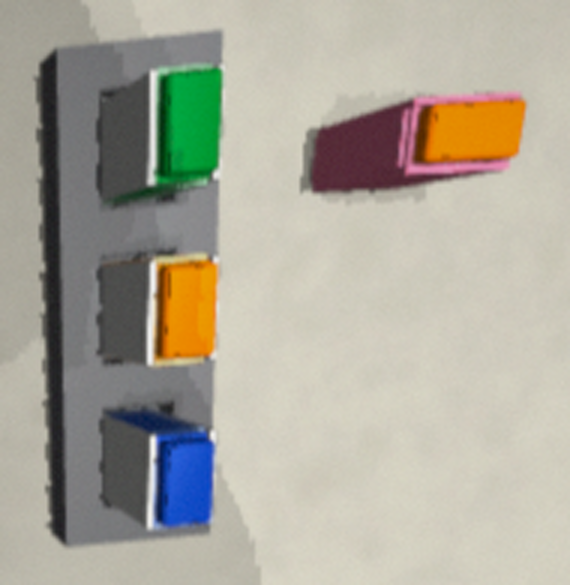

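View pics/w1b.png

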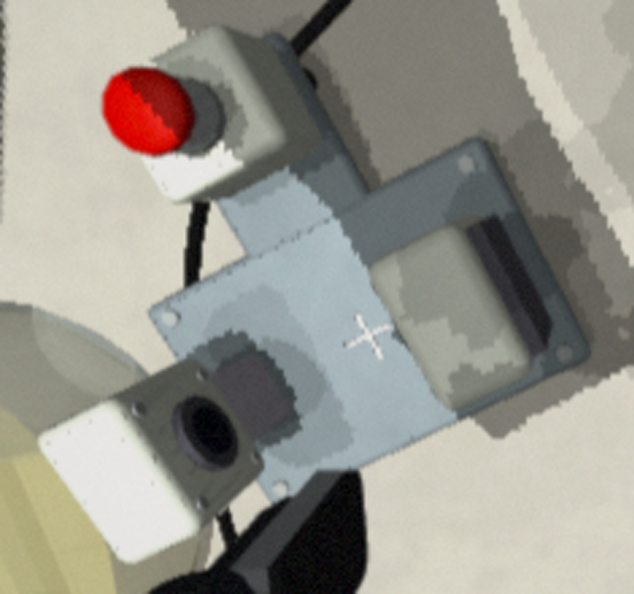

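```bash
python3 - <<'E'
from h import *
import pickle
W=pickle.load(open("w1.pkl","rb"))
s=lambda u,v:np.array([385+u/3,30+v/3]); d=lambda u,v:np.array([100+u/2.7,70+v/2.7])
hx,hy=.089,.028
o=[(W,np.array([q]),s(*p)) for p,q in [((57,48),(-hx,-hy,.02)),((222,30),(-hx,hy,.02)),((66,545),(hx,-hy,.02)),((209,531),(hx,hy,.02))]]
p,e=fit(o,[.5,.38,0]); print('rack',p[:2],np.degrees(p[2]),e.round(1).tolist())
for h,pts in ((.060,[(151,256),(216,258),(150,363),(213,362)]),(.066,[(163,264),(215,260),(160,357),(212,358)])):
  q=[ray(W,s(*k),h)[:2] for k in pts]; print('amber top',np.round(q,4).tolist(),np.mean(q,0))
x,y=.0525,.0825
a=[(W,np.array([q]),d(*p)) for p,q in [((150,312),(-x,-y,.02)),((487,138),(-x,y,.02)),((592,360),(x,y,.02)),((368,336),(0,0,.02)),((272,505),(x,-y,.02))]]
p,e=fit(a,[.6,.2,.2]); print('phot',p[:2],np.degrees(p[2]),e.round(1).tolist())
print('plunger',place(p,[-.098,0,.092]),ray(W,d(149,111),.09))
print('cross',ray(W,d(368,336),.02))
print('plunger pred px',proj(W,place(p,[-.098,0,.092]))*2.7-np.array([270,189]))
E
```

```text
rack [0.50581375 0.38001184] -6.634558866157352 [[-0.2, -0.1], [0.1, -0.2], [0.0, 0.1], [0.0, 0.3]]
amber top [[0.4871, 0.3709], [0.4921, 0.3909], [0.5204, 0.367], [0.5245, 0.3871]] [0.50602856 0.37895341]
amber top [[0.49, 0.3719], [0.4922, 0.3878], [0.5182, 0.368], [0.5221, 0.3842]] [0.50564007 0.37797164]
phot [0.52819943 0.1516286 ] 13.183096611810495 [[-2.6, -1.3], [-0.9, -0.6], [1.5, 1.0], [1.3, -0.0], [0.0, 2.2]]
plunger [[0.4327821  0.12927836 0.092     ]] [0.43215194 0.12838327 0.09      ]
cross [0.52790819 0.15017295 0.02      ]
plunger pred px [[148.79647079 112.08185505]]
```

```bash
python3 - <<'E'
from h import *
go([.4325,.1288,.285],77.77)
E
```

```text
clock 1.2 pos [0.5365 0.2486 0.369 ] rot [-1.799e+02  1.100e-01  7.777e+01] F [ 0.   0.3 -0.1] open 0.0855
travel [-138.9, -76.1, 84.4] twist [-0.1, 0.11, -0.0] rows>= 3.6 0.0
```

Request:
{"op": "play_rows", "data": {
  "travel": [
    [-20, -11, 5],
    [-50, -28, 20],
    [-90, -50, 45],
    [-120, -66, 70],
    [-134, -74, 80],
    [-139, -76, 84],
    [-139, -76, 84],
    [-139, -76, 84],
    [-139, -76, 84],
    [-139, -76, 84],
    [-139, -76, 84],
    [-139, -76, 84]
  ],
  "twist": [
    [0, 0, 0],
    [0, 0, 0],
    [0, 0, 0],
    [0, 0, 0],
    [0, 0, 0],
    [0, 0, 0],
    [0, 0, 0],
    [0, 0, 0],
    [0, 0, 0],
    [0, 0, 0],
    [0, 0, 0],
    [0, 0, 0]
  ],
  "claw": 1,
  "newtons": 40
}}

```text
clock: 2.4
tcp_pos: [0.4327, 0.1289, 0.2854]
eef_rot: [-179.9, 0.1, 77.8]
contact_force: [-0.8, 0.2, 0.2]
opening: -0.0001
```

```bash
python3 - <<'E'
from station import r, read_camera
import cv2
from h import *
import pickle
for n in("wrist","side"):
    c=read_camera(n); cv2.imwrite(f"pics/{n}2.png",c["frame"])
    if n=="wrist": pickle.dump(c,open("w2.pkl","wb"))
a=cv2.imread("pics/side2.png")[150:300,270:440]; cv2.imwrite("pics/side2c.png",cv2.resize(a,None,fx=3.5,fy=3.5,interpolation=cv2.INTER_CUBIC))
go([.4325,.1288,.265],77.77)
E
```

```text
clock 2.5 pos [0.4327 0.1288 0.2854] rot [-1.799e+02  1.100e-01  7.777e+01] F [ 0.1  0.6 -0. ] open -0.0001
travel [-0.0, -0.1, 20.4] twist [-0.1, 0.11, 0.0] rows>= 0.4 0.0
```

View pics/wrist2.png

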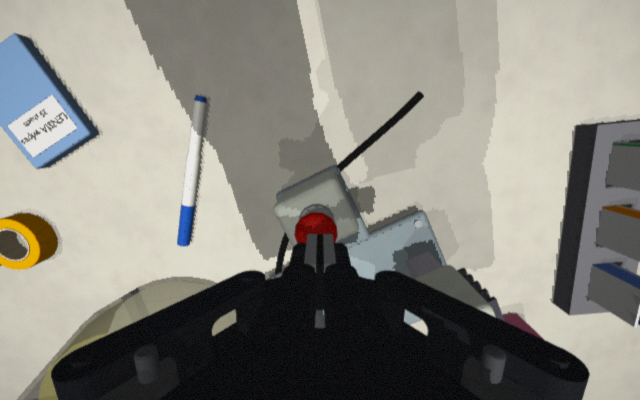

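View pics/side2c.png

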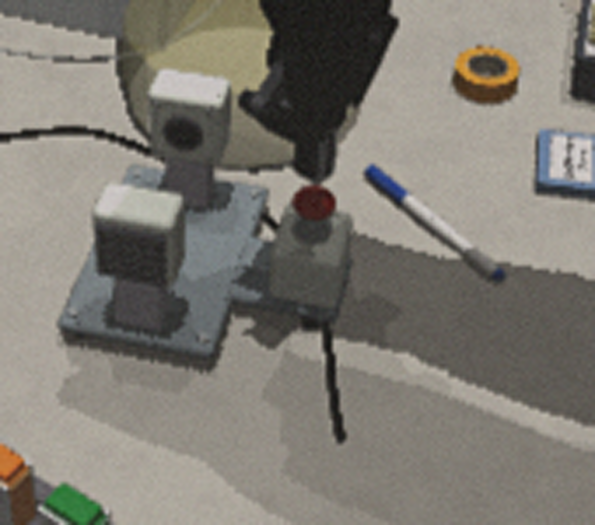

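Request:
{"op": "play_rows", "data": {
  "travel": [
    [0, 0, 8],
    [0, 0, 16],
    [0, 0, 20],
    [0, 0, 22],
    [0, 0, 25],
    [0, 0, 27],
    [0, 0, 29],
    [0, 0, 30],
    [0, 0, 30],
    [0, 0, 30]
  ],
  "twist": [
    [0, 0, 0],
    [0, 0, 0],
    [0, 0, 0],
    [0, 0, 0],
    [0, 0, 0],
    [0, 0, 0],
    [0, 0, 0],
    [0, 0, 0],
    [0, 0, 0],
    [0, 0, 0]
  ]
}}

```text
clock: 3.5
tcp_pos: [0.4323, 0.1287, 0.2555]
eef_rot: [-179.9, 0.1, 77.8]
contact_force: [-4.5, 0.1, 5.6]
opening: 0.0003
```

Request:
{"op": "play_rows", "data": {
  "travel": [
    [0, 0, 1],
    [0, 0, 2],
    [0, 0, 3],
    [0, 0, 3.5],
    [0, 0, 3.5],
    [0, 0, 3.5]
  ],
  "twist": [
    [0, 0, 0],
    [0, 0, 0],
    [0, 0, 0],
    [0, 0, 0],
    [0, 0, 0],
    [0, 0, 0]
  ]
}}

```text
clock: 4.1
tcp_pos: [0.4322, 0.1287, 0.2532]
eef_rot: [-179.9, 0.1, 77.8]
contact_force: [-8.1, -1.3, 18.9]
opening: 0.0
```

Request:
{"op": "play_rows", "data": {
  "travel": [
    [0, 0, -4],
    [0, 0, -12],
    [0, 0, -25],
    [0, 0, -50],
    [0, 0, -75],
    [8, 40, -95],
    [20, 80, -110],
    [38, 110, -115],
    [51, 118, -117],
    [51, 118, -117],
    [51, 118, -117],
    [51, 118, -117]
  ],
  "twist": [
    [0, 0, 0],
    [0, 0, 0],
    [0, 0, 0],
    [0, 0, 0],
    [0, 0, 0],
    [0, 0, 0],
    [0, 0, 0],
    [0, 0, 0],
    [0, 0, 0],
    [0, 0, 0],
    [0, 0, 0],
    [0, 0, 0]
  ],
  "claw": -1
}}

```text
clock: 5.3
tcp_pos: [0.5577, 0.1535, 0.37]
eef_rot: [-179.9, 0.1, 77.8]
contact_force: [0.3, 0.3, 0.7]
opening: 0.0855
```

```bash
python3 - <<'E'
from station import r, read_camera
import cv2
from h import *
import pickle
c=read_camera("wrist"); cv2.imwrite(f"pics/wrist3.png",c["frame"]); pickle.dump(c,open("w3.pkl","wb"))
go([.506,.379,.3],83.4)
f=c["frame"]; cv2.imwrite("pics/w3a.png",cv2.resize(f[30:280,150:400],None,fx=2.4,fy=2.4,interpolation=cv2.INTER_CUBIC))
E
```

```text
clock 5.35 pos [0.5577 0.1535 0.3701] rot [-1.7994e+02  1.1000e-01  7.7780e+01] F [ 0.2 -0.3 -0.2] open 0.0856
travel [209.6, -98.2, 69.8] twist [-0.07, 0.11, -5.62] rows>= 4.8 0.7
```

View pics/wrist3.png

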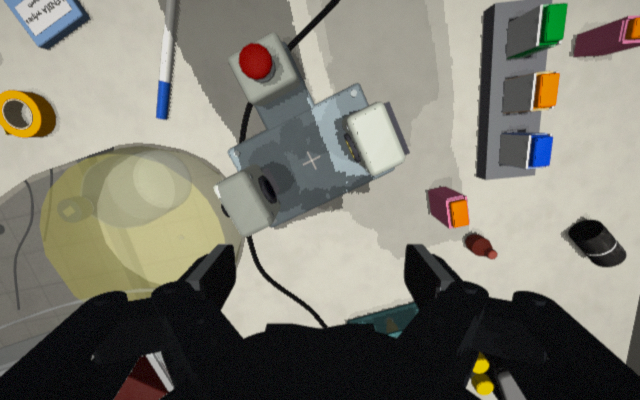

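View pics/w3a.png

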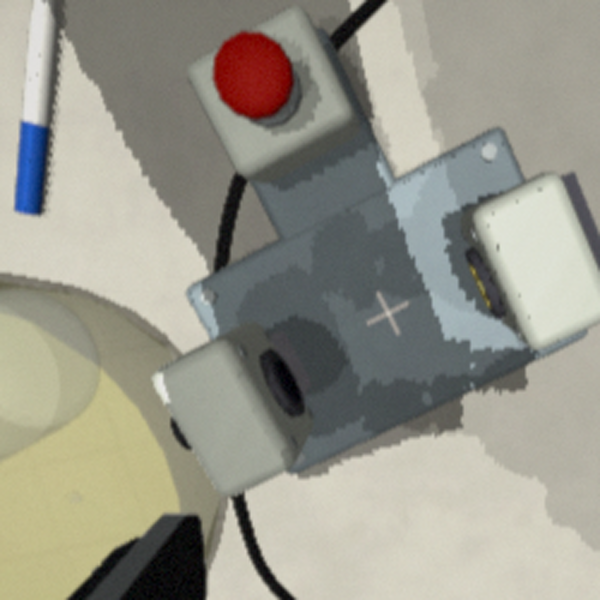

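```bash
python3 - <<'E'
from h import *
import pickle
W=pickle.load(open("w3.pkl","rb"))
d=lambda u,v:np.array([150+u/2.4,30+v/2.4])
g=lambda u,v,z:ray(W,d(u,v),z)[:2]
def ang(a,b): return np.degrees(np.arctan2(*(b-a)[::-1]))
print('edge -x',ang(g(190,286,.02),g(500,127,.02))-90,'edge +x',ang(g(300,472,.02),g(585,340,.02))-90)
print('det inner',ang(g(240,335,.118),g(300,462,.118)),'lamp inner',ang(g(473,210,.118),g(545,350,.118)))
print('cross',g(388,313,.02),'plunger',g(253,75,.09))
l1,l2=g(280,382,.09),g(487,283,.09)
print('lens',l1,l2,(l1+l2)/2,ang(l1,l2)-90,np.linalg.norm(l2-l1))
# sep of inner faces
x,y=.0525,.0825
a=[(W,np.array([q]),d(*p)) for p,q in [((186,288),(-x,-y,.02)),((503,124),(-x,y,.02)),((388,313),(0,0,.02)),((253,75),(-.098,0,.092)),((280,382),(0,-.04,.09)),((487,283),(0,.04,.09))]]
p,e=fit(a,[.53,.15,.2]); print('phot',p[:2],np.degrees(p[2]),e.round(1).tolist())
# overlay
f=W["frame"].copy()
f=cv2.resize(f[30:280,150:400],None,fx=2.4,fy=2.4,interpolation=cv2.INTER_CUBIC)
def poly(P,col):
    q=(proj(W,place(p,P))-[150,30])*2.4; cv2.polylines(f,[q.round().astype(int)],True,col,1)
poly([(-x,-y,.02),(-x,y,.02),(x,y,.02),(x,-y,.02)],(0,0,255))
for s in(1,-1): poly([(-.026,s*.04,.118),(.026,s*.04,.118),(.026,s*.08,.118),(-.026,s*.08,.118)],(0,255,0))
t=np.linspace(0,6.28,40); poly(np.c_[-.098+.014*np.cos(t),.014*np.sin(t),0*t+.090],(255,255,0))
poly([(0,-.04,.09),(0,.04,.09)],(255,0,255))
cv2.imwrite("pics/ov3.png",f)
E
```

```text
edge -x 13.700220175046965 edge +x 13.539235049121615
det inner 9.99006873672138 lamp inner 17.150522377722176
cross [0.52736289 0.15112391] plunger [0.432024   0.12760045]
lens [0.53688375 0.10908844] [0.51704775 0.19256884] [0.52696575 0.15082864] 13.366330395950087 0.0858046781995273
phot [0.52744841 0.15161667] 13.881174387016623 [[-1.8, 0.6], [0.2, -0.4], [0.4, -0.0], [0.1, -0.3], [4.0, -0.7], [-2.2, 1.4]]
```

View pics/ov3.png

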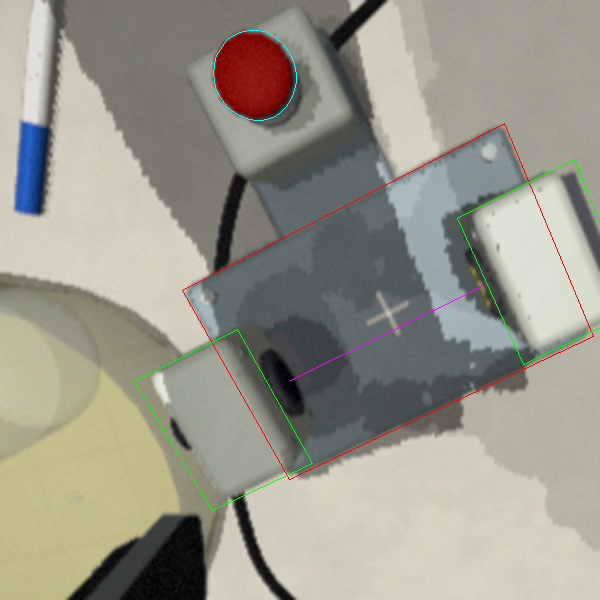

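Request:
{"op": "play_rows", "data": {
  "travel": [
    [15, -7, 3],
    [45, -21, 10],
    [90, -42, 20],
    [135, -63, 33],
    [175, -82, 43],
    [200, -94, 48],
    [210, -98, 50],
    [210, -98, 50],
    [210, -98, 50],
    [210, -98, 50]
  ],
  "twist": [
    [0, 0, 0],
    [0, 0, -1],
    [0, 0, -2],
    [0, 0, -4],
    [0, 0, -5],
    [0, 0, -5.6],
    [0, 0, -5.6],
    [0, 0, -5.6],
    [0, 0, -5.6],
    [0, 0, -5.6]
  ]
}}

```text
clock: 6.35
tcp_pos: [0.5067, 0.3783, 0.3204]
eef_rot: [-180.0, 0.1, 83.3]
contact_force: [0.9, -0.1, -0.2]
opening: 0.0855
```

```bash
python3 - <<'E'
from station import r, read_camera
import cv2
from h import *
import pickle
c=read_camera("wrist"); pickle.dump(c,open("w4.pkl","wb"))
go([.506,.379,.196],83.4)
f=c["frame"]; cv2.imwrite("pics/w4.png",f); cv2.imwrite("pics/w4a.png",cv2.resize(f[100:300,220:420],None,fx=3,fy=3,interpolation=cv2.INTER_CUBIC))
E
```

```text
clock 6.4 pos [0.5068 0.3782 0.3204] rot [-1.7996e+02  9.0000e-02  8.3270e+01] F [-0.5 -1.1  0.2] open 0.0852
travel [0.9, -0.8, 124.4] twist [-0.04, 0.09, -0.13] rows>= 2.5 0.0
```

View pics/w4.png

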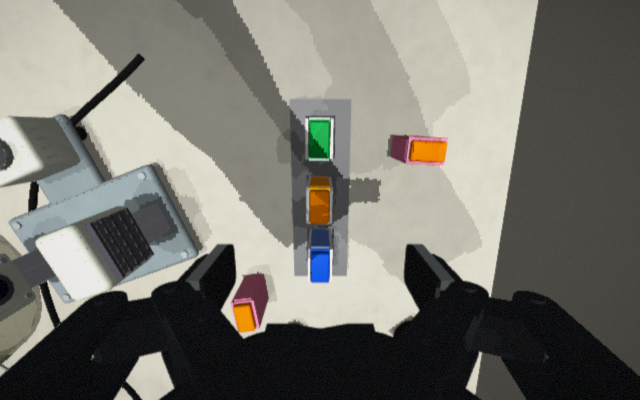

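View pics/w4a.png

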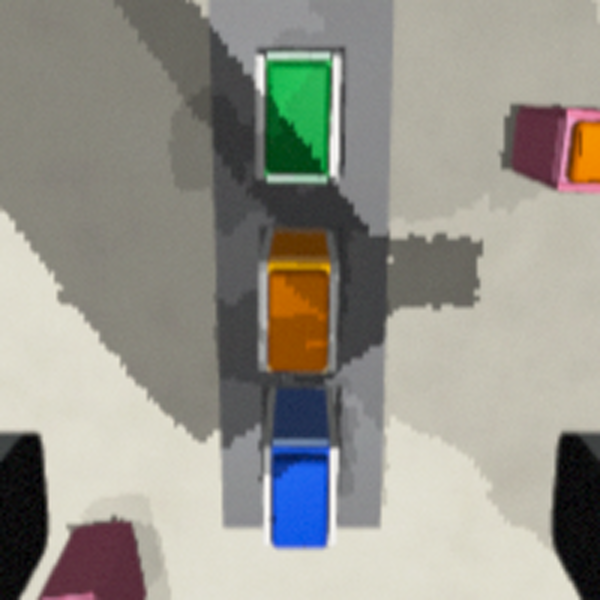

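```bash
python3 - <<'E'
from h import *
import pickle
W=pickle.load(open("w4.pkl","rb"))
d=lambda u,v:np.array([220+u/3,100+v/3])
g=lambda u,v,z:ray(W,d(u,v),z)[:2]
q=np.array([g(*k,.066) for k in[(267,271),(330,270),(269,373),(329,374)]]); print(q.round(4),q.mean(0))
q=np.array([g(*k,.060) for k in[(259,263),(338,263),(262,374),(336,374)]]); print(q.round(4),q.mean(0))
hx,hy=.089,.028
o=[(W,np.array([k]),d(*p)) for p,k in [((224,527),(hx,-hy,.02)),((381,527),(hx,hy,.02))]]+[(W,np.array([k]),np.array(p)) for p,k in [((290,99.5),(-hx,-hy,.02)),((351,98.5),(-hx,hy,.02))]]
p,e=fit(o,[.5,.38,-.1]); print('rack',p[:2],np.degrees(p[2]),e.round(1).tolist())
E
```

```text
[[0.4905 0.372 ]
 [0.4922 0.389 ]
 [0.5198 0.3688]
 [0.522  0.3856]] [0.50614087 0.37884493]
[[0.4893 0.3696]
 [0.4919 0.3915]
 [0.5219 0.3663]
 [0.5244 0.3876]] [0.50686486 0.37875084]
rack [0.50606424 0.3798739 ] -6.4705527612820495 [[0.1, -0.2], [0.0, -0.3], [-0.4, -0.2], [0.3, 0.6]]
```

Request:
{"op": "play_rows", "data": {
  "travel": [
    [1, -0.5, 10],
    [1, -0.5, 30],
    [1, -0.5, 55],
    [1, -0.5, 80],
    [1, -0.5, 100],
    [1, -0.5, 114],
    [1, -0.5, 122],
    [1, -0.5, 124.4],
    [1, -0.5, 124.4],
    [1, -0.5, 124.4],
    [1, -0.5, 124.4]
  ],
  "twist": [
    [0, 0, 0],
    [0, 0, 0],
    [0, 0, 0],
    [0, 0, 0],
    [0, 0, 0],
    [0, 0, 0],
    [0, 0, 0],
    [0, 0, 0],
    [0, 0, 0],
    [0, 0, 0],
    [0, 0, 0]
  ]
}}

```text
clock: 7.5
tcp_pos: [0.5065, 0.3791, 0.1968]
eef_rot: [180.0, 0.0, 83.3]
contact_force: [-1.1, -0.7, 0.1]
opening: 0.0852
```

```bash
python3 - <<'E'
from station import r, read_camera
import cv2
from h import *
c=read_camera("side"); f=c["frame"]; cv2.imwrite("pics/s5a.png",cv2.resize(f[220:370,200:400],None,fx=4,fy=4,interpolation=cv2.INTER_CUBIC))
c=read_camera("wrist"); cv2.imwrite("pics/w5.png",c["frame"])
go([.5063,.379,.196],83.4)
E
```

```text
clock 7.6 pos [0.5064 0.3791 0.1966] rot [1.7999e+02 6.0000e-02 8.3270e+01] F [-0.5 -0.1  0.8] open 0.0854
travel [-0.1, -0.1, 0.6] twist [0.01, 0.06, -0.13] rows>= 0.0 0.0
```

View pics/s5a.png

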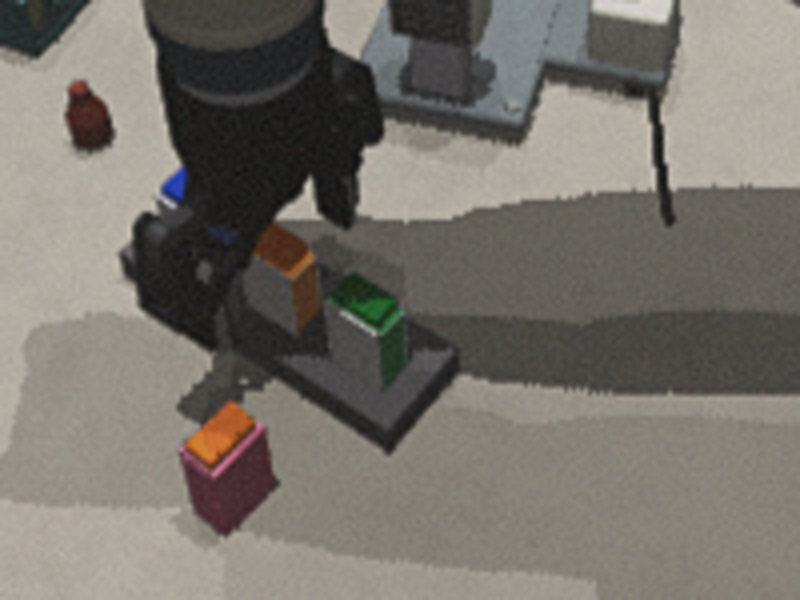

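View pics/w5.png

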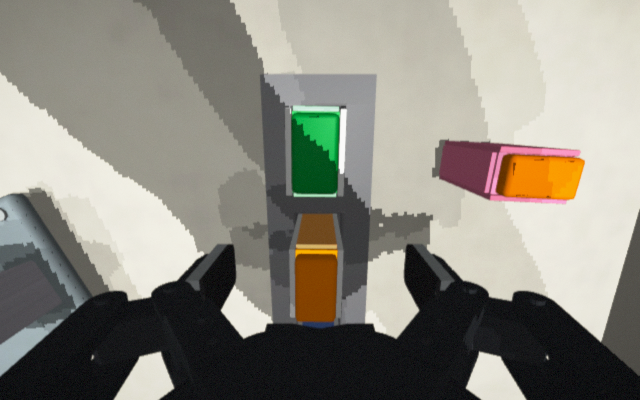

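Request:
{"op": "play_rows", "data": {
  "travel": [
    [0, 0, 0],
    [0, 0, 0],
    [0, 0, 0],
    [0, 0, 0],
    [0, 0, 0],
    [0, 0, 0],
    [0, 0, 0],
    [0, 0, 0],
    [0, 0, 0],
    [0, 0, 0]
  ],
  "twist": [
    [0, 0, 0],
    [0, 0, 0],
    [0, 0, 0],
    [0, 0, 0],
    [0, 0, 0],
    [0, 0, 0],
    [0, 0, 0],
    [0, 0, 0],
    [0, 0, 0],
    [0, 0, 0]
  ],
  "claw": 1,
  "newtons": 40
}}

```text
clock: 8.6
tcp_pos: [0.5064, 0.3792, 0.1967]
eef_rot: [180.0, 0.1, 83.3]
contact_force: [-0.2, -0.1, 1.4]
opening: 0.022
```

```bash
python3 - <<'E'
from station import r, read_camera
import cv2,pickle
from h import *
c=read_camera("wrist"); pickle.dump(c,open("w6.pkl","wb")); cv2.imwrite("pics/w6.png",c["frame"])
go([.5063,.379,.30],83.4)
E
```

```text
clock 8.65 pos [0.5064 0.3791 0.1966] rot [1.7998e+02 6.0000e-02 8.3270e+01] F [-0.3  0.1  1.6] open 0.0218
travel [-0.2, -0.1, -103.4] twist [0.02, 0.06, -0.13] rows>= 2.1 0.0
```

View pics/w6.png

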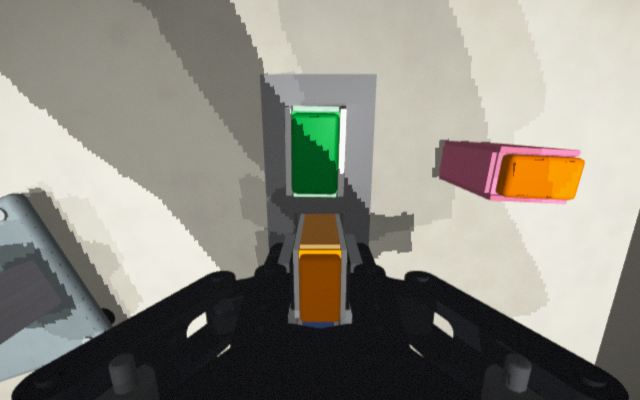

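```bash
python3 - <<'E'
from h import *
import pickle
W=pickle.load(open("w6.pkl","rb"))
f=W["frame"];cv2.imwrite("pics/w6a.png",cv2.resize(f[200:335,260:380],None,fx=4.4,fy=4.4,interpolation=cv2.INTER_CUBIC))
E
```

```text
(no output)
```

View pics/w6a.png

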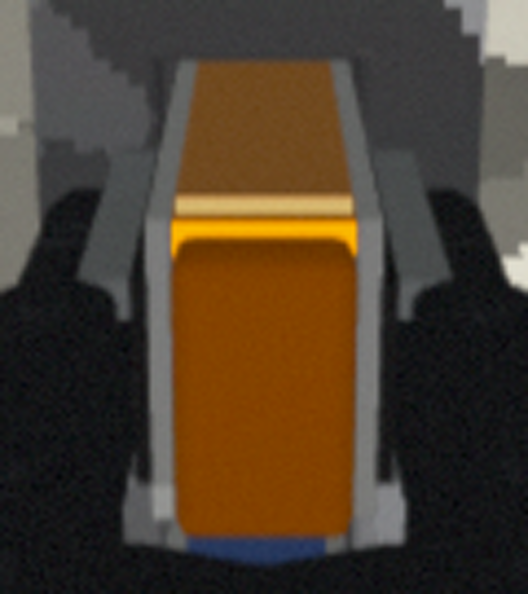

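Request:
{"op": "play_rows", "data": {
  "travel": [
    [0, 0, -2],
    [0, 0, -6],
    [0, 0, -12],
    [0, 0, -20],
    [0, 0, -35],
    [0, 0, -55],
    [0, 0, -80],
    [0, 0, -105],
    [0, 0, -125],
    [0, 0, -138],
    [0, 0, -143],
    [0, 0, -143],
    [0, 0, -143]
  ],
  "twist": [
    [0, 0, 0],
    [0, 0, 0],
    [0, 0, 0],
    [0, 0, 0],
    [0, 0, 0],
    [0, 0, 0],
    [0, 0, 0],
    [0, 0, 0],
    [0, 0, 0],
    [0, 0, 0],
    [0, 0, 0],
    [0, 0, 0],
    [0, 0, 0]
  ]
}}

```text
clock: 9.95
tcp_pos: [0.5063, 0.3792, 0.3387]
eef_rot: [-180.0, 0.1, 83.3]
contact_force: [0.1, 0.3, -1.3]
opening: 0.0221
```

```bash
python3 - <<'E'
from station import r, read_camera
import cv2,pickle
from h import *
c=read_camera("wrist"); pickle.dump(c,open("w7.pkl","wb")); cv2.imwrite("pics/w7.png",c["frame"])
f=c["frame"];cv2.imwrite("pics/w7a.png",cv2.resize(f[200:335,260:380],None,fx=4.4,fy=4.4,interpolation=cv2.INTER_CUBIC))
go([.5275,.1513,.34],13.6)
E
```

```text
clock 10.0 pos [0.5063 0.3792 0.3385] rot [-1.7993e+02  1.2000e-01  8.3280e+01] F [ 0.4  0.3 -1.2] open 0.0217
travel [-223.9, 47.8, -1.1] twist [0.01, 0.14, 69.68] rows>= 4.6 8.1
```

View pics/w7.png

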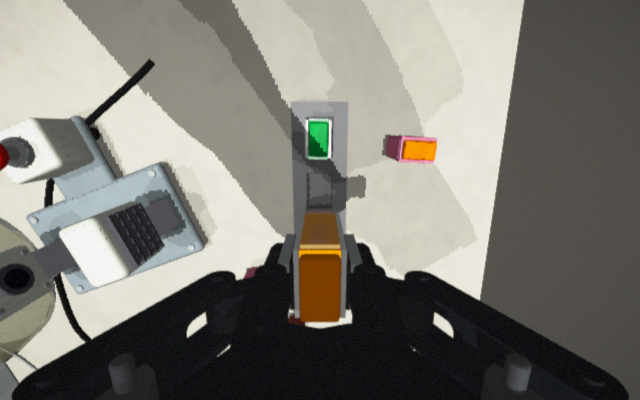

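View pics/w7a.png

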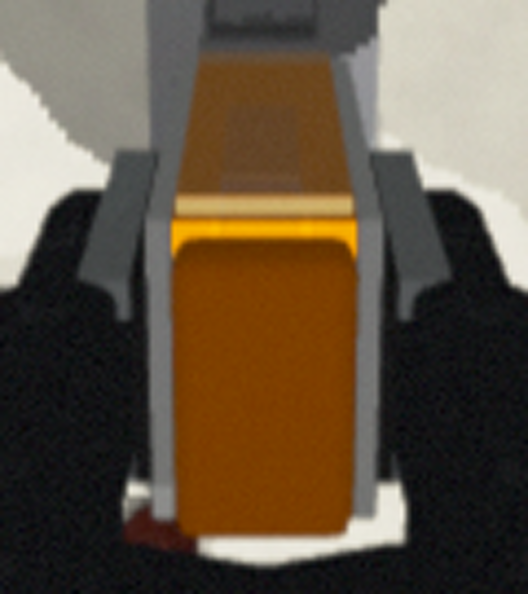

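```bash
python3 - <<'E'
from h import *
import pickle
W=pickle.load(open("w6.pkl","rb"))
tcp=np.array([.5064,.3791,.1966]);M=Rm([179.98,.06,83.27])
def t(u,v,z): return (M.T@(ray(W,(260+u/4.4,200+v/4.4),z)-tcp)*1000).round(1)
print('stopper',[t(*k,.066).tolist() for k in[(175,243),(355,243),(180,537),(350,537)]])
print('glass top near',t(175,196,.060),t(352,196,.060),'plates',t(148,218,.06),t(380,218,.06),'far',t(155,518,.06),t(374,516,.06))
print('bottom near', t(195,62,.008),t(335,62,.008))
E
```

```text
stopper [[-6.8, -16.7, 130.6], [9.3, -16.7, 130.6], [-6.8, 13.9, 130.6], [9.4, 13.9, 130.6]]
glass top near [ -7.1 -18.6 136.6] [  9.4 -18.6 136.6] plates [ -9.7 -16.4 136.6] [ 12.  -16.4 136.6] far [ -9.8  16.4 136.6] [ 12.3  16.1 136.6]
bottom near [ -8.  -15.4 188.6] [ 10.8 -15.4 188.6]
```

Request:
{"op": "play_rows", "data": {
  "travel": [
    [-8, 2, -1],
    [-25, 5, -1],
    [-50, 11, -1],
    [-75, 16, -1],
    [-100, 21, -1],
    [-125, 27, -1],
    [-150, 32, -1],
    [-175, 37, -1],
    [-195, 42, -1],
    [-210, 45, -1],
    [-220, 47, -1],
    [-225, 47.6, -1],
    [-225, 47.6, -1],
    [-225, 47.6, -1],
    [-225, 47.6, -1],
    [-225, 47.6, -1]
  ],
  "twist": [
    [0, 0, 3],
    [0, 0, 8],
    [0, 0, 14],
    [0, 0, 20],
    [0, 0, 26],
    [0, 0, 33],
    [0, 0, 40],
    [0, 0, 47],
    [0, 0, 54],
    [0, 0, 60],
    [0, 0, 65],
    [0, 0, 68],
    [0, 0.1, 69.7],
    [0, 0.1, 69.7],
    [0, 0.1, 69.7],
    [0, 0.1, 69.7]
  ]
}}

```text
clock: 11.6
tcp_pos: [0.5271, 0.1505, 0.3397]
eef_rot: [180.0, 0.0, 13.7]
contact_force: [-0.8, 0.7, -0.7]
opening: 0.0221
```

```bash
python3 - <<'E'
from station import r, read_camera
import cv2,pickle
from h import *
c=read_camera("wrist"); pickle.dump(c,open("w8.pkl","wb")); cv2.imwrite("pics/w8.png",c["frame"])
go([.5272,.1502,.2526],13.6)
E
```

```text
clock 11.65 pos [0.5272 0.1505 0.3398] rot [1.7997e+02 4.0000e-02 1.3640e+01] F [-0.1 -0.4 -1.5] open 0.0222
travel [0.0, 0.3, 87.2] twist [0.03, 0.04, 0.04] rows>= 1.7 0.0
```

View pics/w8.png

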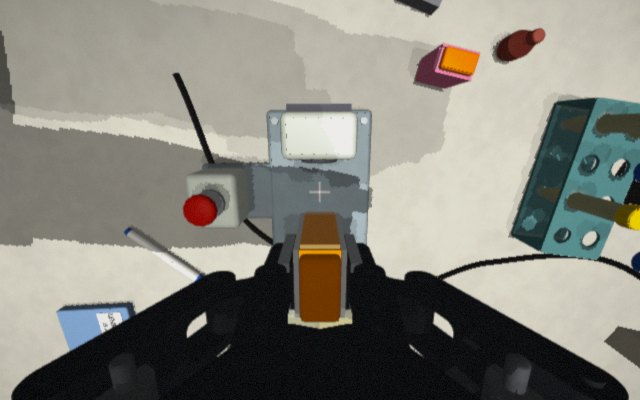

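```bash
python3 - <<'E'
from h import *
import pickle
W=pickle.load(open("w8.pkl","rb"))
f=W["frame"];cv2.imwrite("pics/w8a.png",cv2.resize(f[95:255,170:390],None,fx=3.6,fy=3.6,interpolation=cv2.INTER_CUBIC))
E
```

```text
(no output)
```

View pics/w8a.png

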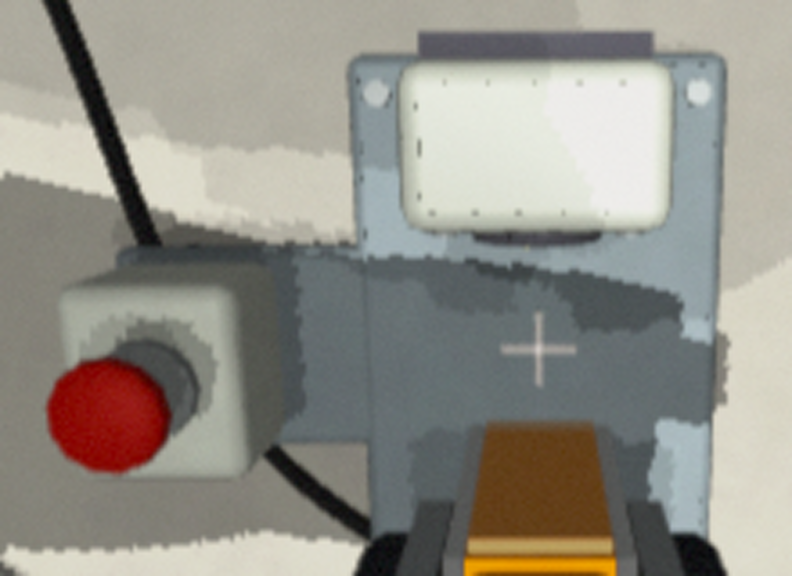

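```bash
python3 - <<'E'
from h import *
import pickle
W=pickle.load(open("w8.pkl","rb"))
tcp=np.array([.5272,.1505,.3398]);M=Rm([179.97,.04,13.64])
d=lambda u,v:np.array([170+u/3.6,95+v/3.6])
def t(u,v,z): return (M.T@(ray(W,d(u,v),z)-tcp)*1000).round(1)
print('cross',t(539,349,.02),'corners',t(346,53,.02),t(729,53,.02),'mid',(t(346,53,.02)+t(729,53,.02))/2,'plunger',t(108,414,.09))
print('lamp top',t(402,232,.118),t(672,232,.118),'outer',t(402,62,.118),t(672,62,.118))
print('cross arms',t(502,350,.02),t(576,350,.02),t(539,312,.02),t(539,387,.02))
x,y=.0525,.0825
a=[(W,np.array([q]),d(*p)) for p,q in [((346,53),(-x,y,.02)),((729,53),(x,y,.02)),((539,349),(0,0,.02)),((108,414),(-.098,0,.090)),((372,520),(-x,-.042,.02))]][:4]
p,e=fit(a,[.53,.15,.2]); print(p,np.degrees(p[2]),e.round(2).tolist()); print('in tool',(M.T@(np.r_[p[:2],.09]-tcp)*1000))
# cell now
s=lambda u,v,h:(M.T@(ray(W,(u,v),tcp[2]-h)-tcp)*1000).round(1)
E
```

```text
cross [4.000e-01 3.000e-01 3.198e+02] corners [-52.3 -82.4 319.8] [ 52.1 -82.5 319.7] mid [-1.0000e-01 -8.2450e+01  3.1975e+02] plunger [-97.4  -0.5 249.9]
lamp top [-25.6 -44.7 221.8] [ 25.4 -44.8 221.8] outer [-24.6 -75.4 221.8] [ 24.3 -75.4 221.7]
cross arms [-10.5   0.6 319.8] [ 11.3   0.6 319.8] [  0.4 -10.8 319.8] [  0.4  11.8 319.8]
[0.52723372 0.1504222  0.2383528 ] 13.656609259929288 [[0.05, -0.14], [0.63, -0.06], [-0.14, -0.33], [-0.41, 0.57]]
in tool [ 1.88817234e-01 -4.72416926e-02  2.49799939e+02]
```

Request:
{"op": "play_rows", "data": {
  "travel": [
    [-0.4, 0, 5],
    [-0.8, 0, 15],
    [-0.8, 0, 28],
    [-0.8, 0, 41],
    [-0.8, 0, 54],
    [-0.8, 0, 66],
    [-0.8, 0, 76],
    [-0.8, 0, 83],
    [-0.8, 0, 86.5],
    [-0.8, 0, 87.2],
    [-0.8, 0, 87.2],
    [-0.8, 0, 87.2],
    [-0.8, 0, 87.2]
  ],
  "twist": [
    [0, 0, 0],
    [0, 0, 0],
    [0, 0, 0],
    [0, 0, 0],
    [0, 0, 0],
    [0, 0, 0],
    [0, 0, 0],
    [0, 0, 0],
    [0, 0, 0],
    [0, 0, 0],
    [0, 0, 0],
    [0, 0, 0],
    [0, 0, 0]
  ]
}}

```text
clock: 12.95
tcp_pos: [0.5264, 0.1503, 0.253]
eef_rot: [180.0, -0.0, 13.6]
contact_force: [0.3, -0.7, -0.9]
opening: 0.0217
```

```bash
python3 - <<'E'
from station import r, read_camera
import cv2,pickle
from h import *
for n,b in(("side",(170,270,280,390)),("scene",(140,240,270,370)),("wrist",(100,340,200,440))):
    c=read_camera(n); pickle.dump(c,open(f"{n}9.pkl","wb")); f=c["frame"][b[0]:b[1],b[2]:b[3]]
    k=6 if n!="wrist" else 2.4
    k=5.5 if n!="wrist" else 2.4
    cv2.imwrite(f"pics/{n}9.png",cv2.resize(f,None,fx=k,fy=k,interpolation=cv2.INTER_CUBIC))
go([.5264,.1503,.2526],13.6)
E
```

```text
clock 13.1 pos [0.5264 0.1503 0.2528] rot [1.7997e+02 1.0000e-02 1.3650e+01] F [ 0.3 -0.5 -0.3] open 0.0224
travel [0.0, 0.0, 0.2] twist [0.03, 0.01, 0.05] rows>= 0.0 0.0
```

View pics/side9.png

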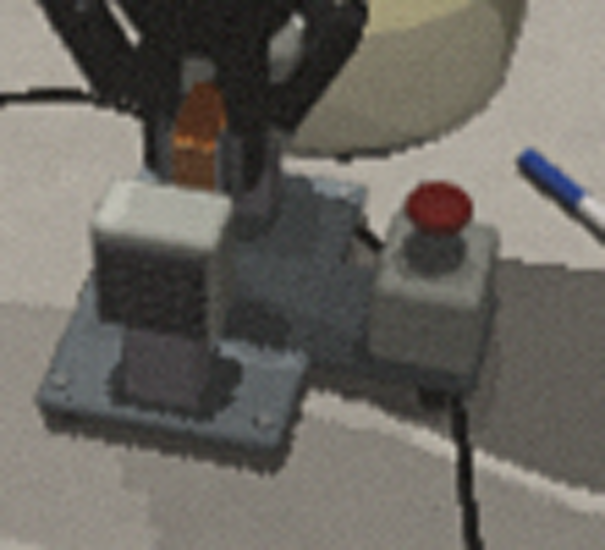

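View pics/scene9.png

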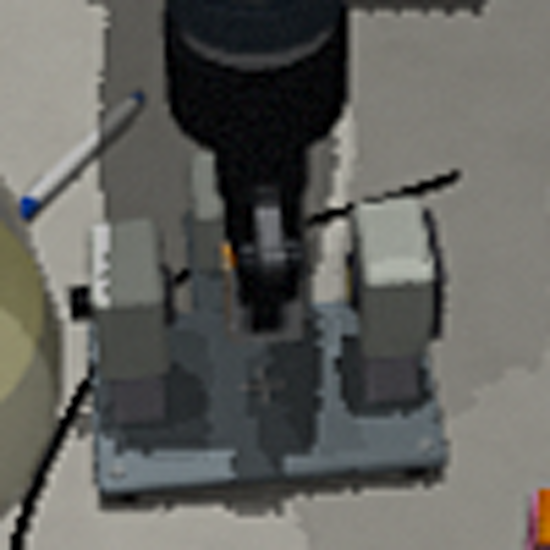

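View pics/wrist9.png

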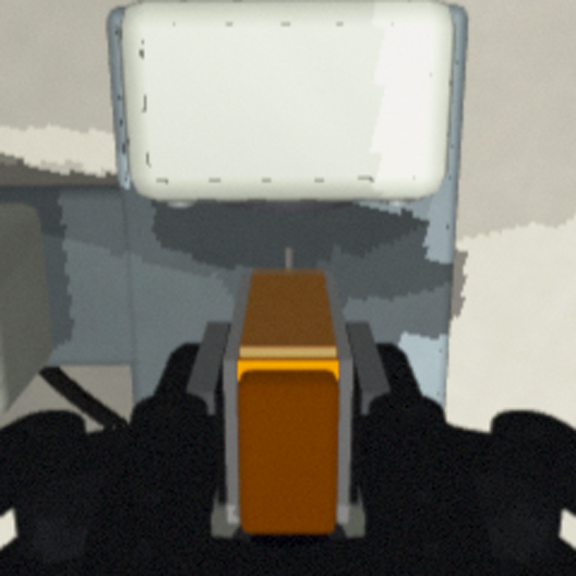

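```bash
python3 - <<'E'
from h import *
import pickle
p=[.5266,.1502,np.radians(13.6)]
for n,o in(("scene",(270,140)),("side",(280,170))):
    C=pickle.load(open(n+"9.pkl","rb")); q=lambda P:((proj(C,place(p,P))-o)*5.5).round(0).tolist()
    print(n,'cross',q([0,0,.02]),'corners',q([(.0525,-.0825,.02),(.0525,.0825,.02)]))
    print(' det front inner bottom/top',q([(.026,-.0455,.062),(.026,-.0455,.118)]),'lamp',q([(.026,.0455,.062),(.026,.0455,.118)]))
    print(' cell front face bottom',q([(.01125,-.01625,.064),(.01125,.01625,.064)]),'cell top +y edge',q([(-.01125,.017,.116),(.01125,.017,.116)]))
    print(' plunger',q([-.098,0,.092]))
    f=cv2.imread(f"pics/{n}9.png")
    def poly(P,col): cv2.polylines(f,[np.array(q(P)).astype(int)],True,col,1)
    a,b=.01125,.01725
    for z in(.064,.116): poly([(a,b,z),(-a,b,z),(-a,-b,z),(a,-b,z)],(0,255,255))
    for s in(1,-1): poly([(-.026,s*.0455,.118),(.026,s*.0455,.118),(.026,s*.077,.118),(-.026,s*.077,.118)],(0,255,0))
    x,y=.0525,.0825; poly([(-x,-y,.02),(-x,y,.02),(x,y,.02),(x,-y,.02)],(0,0,255))
    t=np.linspace(0,6.28,40); poly(np.c_[-.098+.014*np.cos(t),.014*np.sin(t),0*t+.090],(255,255,0))
    cv2.imwrite(f"pics/{n}9o.png",f)
E
```

```text
scene cross [[261.0, 384.0]] corners [[93.0, 486.0], [448.0, 457.0]]
 det front inner bottom/top [[165.0, 378.0], [159.0, 297.0]] lamp [[364.0, 362.0], [367.0, 281.0]]
 cell front face bottom [[227.0, 345.0], [297.0, 340.0]] cell top +y edge [[294.0, 227.0], [299.0, 264.0]]
 plunger [[241.0, 133.0]]
side cross [[205.0, 284.0]] corners [[145.0, 143.0], [27.0, 396.0]]
 det front inner bottom/top [[175.0, 134.0], [172.0, 33.0]] lamp [[112.0, 274.0], [105.0, 171.0]]
 cell front face bottom [[188.0, 179.0], [166.0, 229.0]] cell top +y edge [[216.0, 145.0], [162.0, 136.0]]
 plunger [[436.0, 200.0]]
```

View pics/scene9o.png

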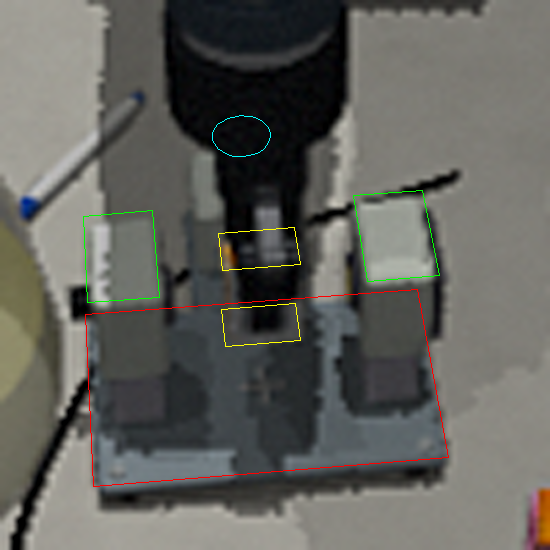

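View pics/side9o.png

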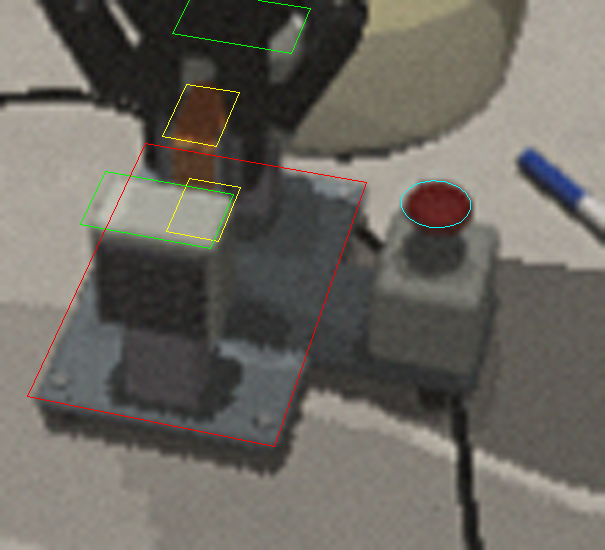

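```bash
python3 - <<'E'
from h import *
import pickle
C=pickle.load(open("scene9.pkl","rb")); f=C["frame"][180:235,280:358]
f=cv2.convertScaleAbs(f,alpha=1.8,beta=10)
cv2.imwrite("pics/sc9z.png",cv2.resize(f,None,fx=10,fy=10,interpolation=cv2.INTER_CUBIC))
p=[.5266,.1502,np.radians(13.6)]; q=lambda P:((proj(C,place(p,P))-(280,180))*10+4.5).round(0).tolist()
print('cross',q([0,0,.02]),'corners',q([(.0525,-.0825,.02),(.0525,.0825,.02)]),q([(.0525,-.0825,.0),(.0525,.0825,.0)]))
print('cell bot',q([(.01125,-.01625,.064),(.01125,.01625,.064)]),'lamp front face: bottom inner',q([(.026,.0455,.118)]))
W=pickle.load(open("wrist9.pkl","rb")); g=W["frame"]; cv2.imwrite("pics/w9a.png",cv2.resize(g[200:335,260:380],None,fx=4.4,fy=4.4,interpolation=cv2.INTER_CUBIC))
E
```

```text
cross [[379.0, 302.0]] corners [[74.0, 489.0], [720.0, 436.0]] [[79.0, 535.0], [716.0, 482.0]]
cell bot [[317.0, 232.0], [445.0, 222.0]] lamp front face: bottom inner [[572.0, 115.0]]
```

View pics/sc9z.png

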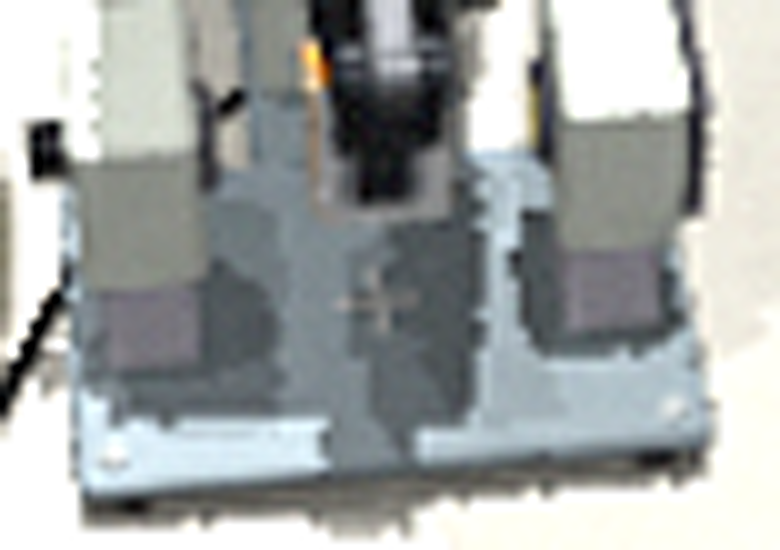

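View pics/w9a.png

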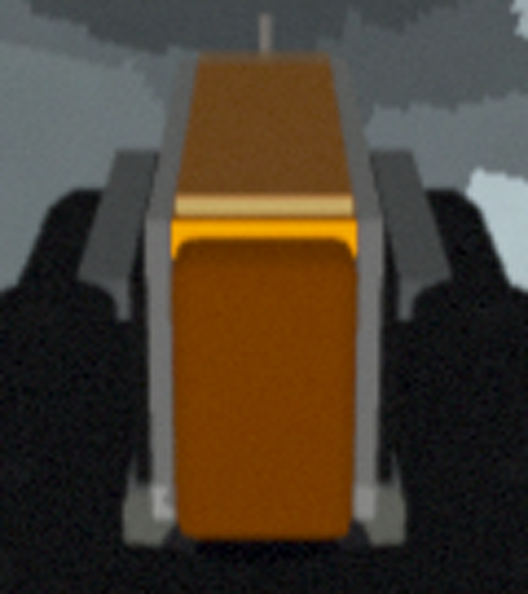

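Request:
{"op": "play_rows", "data": {
  "travel": [
    [0, 0, 0],
    [0, 0, 0],
    [0, 0, 0],
    [0, 0, 0],
    [0, 0, 0]
  ],
  "twist": [
    [0, 0, 0],
    [0, 0, 0],
    [0, 0, 0],
    [0, 0, 0],
    [0, 0, 0]
  ]
}}

```text
clock: 13.6
tcp_pos: [0.5264, 0.1503, 0.2527]
eef_rot: [180.0, 0.0, 13.6]
contact_force: [-0.2, -0.1, -1.7]
opening: 0.022
```

```bash
python3 - <<'E'
from station import r, read_camera
import cv2
c=read_camera("scene"); cv2.imwrite("pics/end.png",c["frame"])
o=r.get_obs(); print(o["tcp_pos"],o["eef_rot"],o["opening"],o["contact_force"],abs(o["dq"]).max())
E
```

```text
[0.52636236 0.15029415 0.25276579] [1.79970075e+02 1.41632470e-02 1.36431743e+01] 0.022154078720767127 [ 0.1843962  -0.16041154 -1.42804711] 0.0952509025218995
```

View pics/end.png

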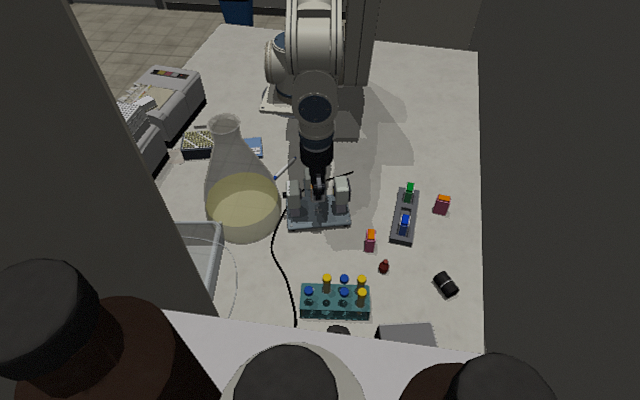

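The picture shows the cell held between the two heads at about (318,195). The green and blue cells are still in the rack at (410,188) and (404,222), and the bulb and both pink cells have not moved.

```bash
python3 -c "
from station import r
print(r.close_job())"
```

```text
the job is handed in; nothing more can be done
None
```

The job is handed in at about 13.6 s, with the amber cell held upright in the light path.

- **Zeroing:** I pushed the plunger down with the closed fingers while the light path was empty. It stopped about 12 mm down and the force rose to 19 N, well above the spring's 7 N. A picture afterwards showed it back up.
- **Gripping:** I took the amber cell from the middle of the rack by its frosted faces, with 40 N and a 22 mm finger opening. The wrist view showed the pads only on the frosted faces, and no slip during the lift or the transfer.
- **Placing:** I turned the cell to the light direction (13.6°) and lowered it to 90 mm. The height comes from the arm's own reading, 56 mm above where the cell stood in the rack.

**Last checks:**
- **Wrist camera:** the cell is centred between the heads to about 1 mm, both along the light and across it.
- **Side camera:** it agrees with the wrist camera to about 1 mm.
- **Scene camera, disagrees:** it put the cell's lower edge about 1 pixel too high, which would be 3–4 mm of height or distance. Its fit to the photometer base was off by about as much, so I relied on the other readings and did not correct for it.
- **Other objects:** in the last scene picture the green and blue cells, the bulb and both pink cells are where they were. I did not check the tape and pen separately at the end.

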